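Cover the centrifuge and hold its run key in the green

TASK

Set the loose orange cover onto the open bowl of the bench centrifuge so that it sits seated and level, lowering it rather than dropping it, and let go of it. Then press the blue spring-loaded run key down until its pointer is in the middle of the green band, 12 mm down (half its travel), and keep it there: the job finishes while you are still holding the key in the green. Do not press the key while the bowl is open, do not push it deep into the red zone below the green, and leave the other things on the bench alone.

Things in the scene. Friction and masses are not known exactly. Their poses are not given: they have to be found in the camera images.
- centrifuge: White bench centrifuge, fixed, base 172 (x) x 280 (y) mm. Origin: centre of its underside on the bench, z up. At y = +55 mm the open round grey bowl (outer radius 76, rim at z = 90; rotor inside, 28 mm below the rim). At y = -84 a white control block, top at z = 72, with the blue run key at x = 0, y = -90 and, 32 mm farther in -y, a thin upright scale plate (22 mm wide, top at z = 114) facing -x.
- bowl_rim (a point): Centre of the bowl's mouth at the height of its rim, 90 mm above the bench. Inner radius of the mouth 70 mm, wall 6 mm. Fixed to the centrifuge and has its axes.
- cover: Loose round orange cover, about 140 g, lying flat, knob up. Origin: centre of the underside of its plug, z up. Plug: radius 64, height 10 mm, lower edge tapered (at least 3 mm play all round in the bowl). Above it a disc, radius 79, 5 mm thick, that rests on the rim; then a black upright round knob, 26 mm in diameter, 30 mm tall, its top 45 mm above the origin.
- cover_seat (a point): Centre of the underside of the cover's disc, 10 mm above the cover's origin; coincides with bowl_rim when the cover is seated and centred.
- cover_knob (a point): Centre of the top of the cover's knob, 45 mm above the cover's origin.
- key_top (a point): Centre of the top of the blue run key's round cap (38 mm in diameter, 12 mm thick); 130 mm above the bench when released; moves straight down with the key.
- hold_key (a joint): Downward travel of the run key in m: 0 released, 0.024 at its stop. A spring pushes it up: 3 N at first, 12 N at the stop; it springs back. A black pointer goes down with it along the scale plate, whose bands from the top are white (travel 0 to 0.008), green (0.008 to 0.016, middle 0.012, about 7 N) and red.
- flask: Bystander: conical glass flask with white cotton plug, 60 mm wide, 134 mm tall, loose, behind the work; origin under its centre.
- foil_flask: Bystander: conical glass flask with foil cap, 58 mm wide, 107 mm tall, loose, behind the work; origin under its centre.
- dishes: Bystander: stack of two orange culture dishes, 90 mm wide, 32 mm tall, loose, at the right; origin under its centre.
- clear_dish: Bystander: single clear culture dish, 90 mm wide, 16 mm tall, loose, at the back right; origin under its centre.
- tips: Bystander: clear and blue box of pipette tips, 134x95x106 mm, loose, at the left; origin under its centre.
- marker: Bystander: yellow marker pen, 118 mm long, 14 mm thick, lying at the right; origin under its centre.
- lamp_lid: Bystander: dark blue dome-shaped lamp cap, 33 mm wide, 46 mm tall, loose, at the left; origin under its centre.

How it is judged:
On the way, in this order (a step that is already met when the one before it is completed fails the run):
1. the cover sits seated and level on the bowl, let go, with the key not yet pressed (horizontal distance between cover_seat and bowl_rim below 0.006 m and z of cover_seat in the frame of bowl_rim between -0.0025 and 0.0025 m and angle between cover's own z axis and vertical below 0.03 rad and contact force between the fingers and cover below 0.2 N and value of joint hold_key below 0.003 m), for 0.2 s.
2. the fingers hold the key with its pointer in the green band for one second (value of joint hold_key between 0.008 and 0.016 m and contact force between the fingers and centrifuge above 2 N), for 1 s.
At the end, for the whole second after the job is handed in: The fingers are still pressing the run key (more than 2 N), its travel between 8 and 16 mm (green band); the cover lies untouched on the bowl, its disc within 2.5 mm of the rim's height, within 6 mm of centre and tilted less than 0.03 rad (all of step 2 and horizontal distance between cover_seat and bowl_rim below 0.006 m and z of cover_seat in the frame of bowl_rim between -0.0025 and 0.0025 m and angle between cover's own z axis and vertical below 0.03 rad and contact force between each of the arm, the fingers and cover below 0.2 N); the arm keeps its last pose, push and grip.
It fails at once if the run key is pressed (more than 6 mm) while the cover is not on the bowl (value of joint hold_key above 0.006 m and (horizontal distance between cover_seat and bowl_rim above 0.01 m or z of cover_seat in the frame of bowl_rim above 0.005 m)).
It fails at once if the key is pushed deep into the red zone (more than 20 mm) (value of joint hold_key above 0.02 m).
It fails at once if the cover is dropped (falls freely faster than 0.5 m/s) (linear speed of cover above 0.5 m/s and contact force between the fingers and cover below 0.1 N).
It fails at once if a bystander is moved more than 30 mm (distance of any of flask, foil_flask, dishes, clear_dish, tips, marker, lamp_lid from where it was at the start of the episode above 0.03 m).
It also fails if it takes over 51 s, if anything falls off the work surface, if the arm or the gripper's body presses on something with over 40 N, if the wrist force passes 120 N, or if a joint passes its speed limit or range.

ROBOT

A 6-joint arm with a two-finger parallel gripper is mounted at the origin on a cart in front of the work surface, level with it; the furniture and walls round the work are solid. World frame = base frame: x ahead of the robot, y to its left, z up, the work surface at z = 0. Lengths are in m, angles in rad, forces in N, time in s.
With the tool pointing down it reaches from about 0.325 to 0.75 m from the base axis. Payload 7.6 kg.
Tool frame: the origin (TCP) lies at the very end of the fingers, on their centre line; the grasp point (between the pads) lies 19 mm behind it; z points along the fingers, y is the line along which they close (so a half turn about z gives the same grasp; the last joint's range is limited). The gripper opens to 85 mm and grips with 20 to 120 N. Pads are 22 mm wide; open, the fingers measure 114 mm over their backs; the gripper's body (76 mm by 85 mm) begins 54 mm behind the grasp point. The pads swing forward as they close: fully open they stand 13 mm farther back than shut.
Start: joints at [1.085, 0.052, 1.401, -0, 1.689, -0.07], TCP at [0.212, 0.48, 0.231] pointing down, gripper open.
Joint ranges: [-2.9, 2.9], [-0.91, 2.17], [0.12, 2.37], [-1.06, 4.2], [0.26, 2.73], [-2.93, 2.93]. Speed limits (rad/s): [2.57, 2.57, 3.01, 3.14, 3.14, 3.14].

INTERFACE

Orientations are given as [roll, pitch, yaw] about the fixed x, y, z axes, in that order (R = Rz(yaw) Ry(pitch) Rx(roll)).
In Python, from plant import ctrl, eyes, finish_job gives the robot as it stands (ctrl), with the cameras (eyes) and the job as plain functions.
- The arm moves only by the tool drive_effector, called as name(argument=value, ...), one argument or row to a line, values as JSON. Schema: {"type":"object","properties":{"plan":{"type":"array","items":{"type":"array","prefixItems":[{"type":"array","items":{"type":"number"},"minItems":3,"maxItems":3},{"type":"array","items":{"type":"number"},"minItems":3,"maxItems":3}],"minItems":2,"maxItems":2},"minItems":1,"maxItems":10},"finger_gap":{"type":"number"},"clamp_n":{"type":"number"},"only":{"type":"string"},"quiet":{"type":"boolean"},"lines":{"type":"string"}},"required":["plan"],"additionalProperties":false}. plan is a list of rows, 1 to 10 of them, each written [[dx, dy, dz], [rx, ry, rz]]: dx, dy, dz in parts of the range, where 1.0 means 1 m, then a rotation vector rx, ry, rz in a scale on which 1.0 is pi rad; each row is the pose to reach, as a shift and turn from the pose commanded when the call began, along the tool's axes at that moment; what a row does not reach only later rows make up. A row lasts 1/8 s, in which the tool goes at most 0.0625 m and 0.188 rad, less where a joint would pass 70% of its speed; a pose out of reach is approached as far as the arm can. finger_gap is the opening from 0.0 (shut) to 1.0 (fully open), set as the call begins (left out keeps the last). The fingers move at their own pace and stop on an object; clamp_n is the grip in N (left out, the last holds). Time passes only in rows, so rows that do not move let the fingers close. The tool returns the time, the measured TCP pose, the force, the opening and the grip force at its end. only (a regular expression) keeps the lines of the reply that match it, lines (a string "A,B") keeps lines A to B, and quiet returns only ok. No shift or turn number may pass 1 either way. Input that does not fit is refused with a message, and nothing moves.
- ctrl.state(): the state, without advancing time (a new reading comes with each control period).
- eyes.grab_frame(name): name is "scene" or "top"; returns (picture, depth): 384x512x3 uint8, red, green, blue; 384x512 float32, m along the optical axis (not along the pixel's ray), 0 where there is no reading.
- eyes.get_calibration(name): a dict with "intrinsics" (3x3 intrinsics, pixels), "origin" and "orientation" of the camera in the world. Camera axes: x right, y down, z forward; pixel columns grow to the right and rows downward; lengths in m; the calibration is good to about 2 mm. A picture is of the moment at which its call begins. get_calibration takes no time and is no camera call.
- finish_job(): hands the job in; it is judged then, once.
The state is a dict: "time_s": time; "q": joint angles; "joint_vel": joint speeds; "joint_torque": joint torques, N m; "tcp_pos": TCP position; "eef_rot": TCP orientation; "wrist_force": force on the tool from outside, world axes, zero at the start; "moment": the same for the moment, N m; "width": opening from 0.0 (shut) to 1.0 (fully open); "gripper_force": force on a finger pad.
Only numpy, scipy, OpenCV 4.12 (cv2) and the standard library are available. Lean on these libraries where they do the work, as an engineer would, in place of code of your own. Each camera call takes 0.05 s, during which the arm holds its last target. There are 200 camera calls.

## Working session

There is one attempt and no reset: what is moved stays moved. The work goes in short steps, Python scripts to look and compute and a tool call to move; the robot and the scene stay as the last step left them, time stands still between calls to the robot, and variables do not carry over. Pictures are saved under pics/ and viewed, at most 10 in all, crops included, and the job is handed in when it is done.

```bash
mkdir -p pics; ls; cat > h.py <<'E'
import numpy as np, cv2
from plant import ctrl, eyes, finish_job
def grab(n,save=None):
    p,d=eyes.grab_frame(n)
    if save: cv2.imwrite('pics/'+save+'.png',p[...,::-1])
    return p,d
def cal(n):
    c=eyes.get_calibration(n); K=np.array(c['intrinsics']); o=np.array(c['origin']); R=np.array(c['orientation'])
    if R.shape!=(3,3):
        from scipy.spatial.transform import Rotation as Ro
        R=Ro.from_euler('xyz',R).as_matrix()
    return K,o,R
def cloud(n,d):
    K,o,R=cal(n); v,u=np.mgrid[:d.shape[0],:d.shape[1]]
    P=np.stack([(u-K[0,2])/K[0,0]*d,(v-K[1,2])/K[1,1]*d,d],-1)
    return P@R.T+o
def ray(n,u,v,z):
    K,o,R=cal(n); r=R@np.linalg.inv(K)@[u,v,1]; return o+r*(z-o[2])/r[2]
E
python3 - <<'E'
from h import *
for n in('scene','top'):
    grab(n,n+'0'); print(eyes.get_calibration(n))
print(ctrl.state())
E
```

```text
pics
plant.py
{'intrinsics': array([[471.47675659,   0.        , 255.57558024],
       [  0.        , 471.47675659, 192.31691591],
       [  0.        ,   0.        ,   1.        ]]), 'origin': array([-0.25556514, -0.73051972,  1.42795584]), 'orientation': array([-2.42922195, -0.00861029, -0.84617211])}
{'intrinsics': array([[486.89646185,   0.        , 255.92839627],
       [  0.        , 486.89646185, 193.65932899],
       [  0.        ,   0.        ,   1.        ]]), 'origin': array([-0.47390188, -0.27189131,  1.94108669]), 'orientation': array([-2.59568151e+00,  1.10181469e-05, -1.32715772e+00])}
{'time_s': 0.1, 'q': array([ 1.08471251e+00,  5.27451753e-02,  1.40158927e+00, -2.42920470e-06,
        1.68863435e+00, -7.02845750e-02]), 'joint_vel': array([-0.00231218, -0.00053668, -0.00150502, -0.00073616,  0.00122583,
       -0.00024433]), 'joint_torque': array([ 1.24191025e-03, -3.82581103e+01, -3.60985923e+01, -1.20623758e-04,
        4.79588882e-03,  4.98978650e-06]), 'tcp_pos': array([0.21190548, 0.48004173, 0.23058876]), 'eef_rot': array([-3.14021974e+00, -9.42351439e-05,  2.72579306e+00]), 'wrist_force': array([-0.0676843 , -0.35478872, -0.81285578]), 'moment': array([-0.0099344 , -0.00773319, -0.0281808 ]), 'gripper_force': 0.0, 'width': 1.0027042386856893}
```

View pics/scene0.png

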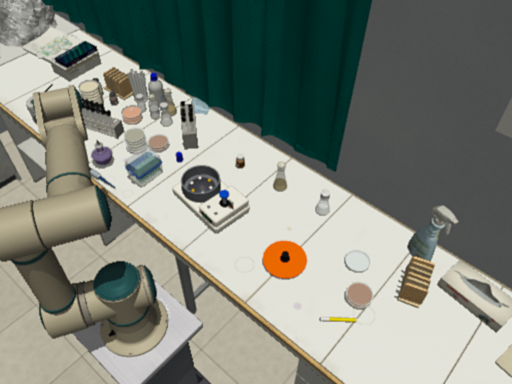

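View pics/top0.png

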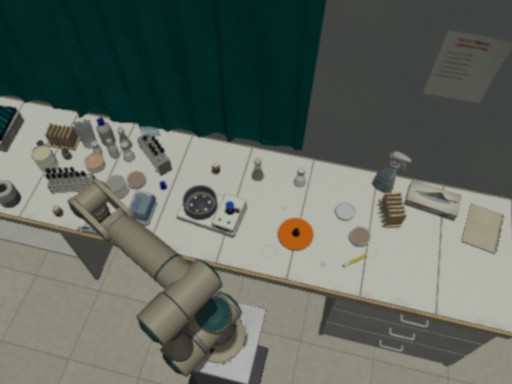

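Both views show the cover at scene (285,259) / top (296,234), the bowl at scene (201,183) / top (200,203), and the blue key at scene (225,195) / top (230,207). The workspace between them is clear.

```bash
cat > m.py <<'E'
from h import *
def blob(m,cx,cy,r=45):
    v,u=np.mgrid[:m.shape[0],:m.shape[1]]; m=m&(np.hypot(u-cx,v-cy)<r)
    n,l,s,c=cv2.connectedComponentsWithStats(m.astype(np.uint8))
    k=1+np.argmax(s[1:,4]); return l==k
def fitcirc(x,y):
    A=np.c_[2*x,2*y,np.ones_like(x)]; s=np.linalg.lstsq(A,x*x+y*y,rcond=None)[0]; return s[:2],np.sqrt(s[2]+s[:2]@s[:2])
def tri(a,b):
    (o1,d1),(o2,d2)=a,b; A=np.c_[d1,-d2]; t=np.linalg.lstsq(A,o2-o1,rcond=None)[0]
    p,q=o1+d1*t[0],o2+d2*t[1]; return (p+q)/2,np.linalg.norm(p-q)
def rd(n,u,v):
    K,o,R=cal(n); r=R@np.linalg.inv(K)@[u,v,1]; return o,r/np.linalg.norm(r)
E
python3 - <<'E'
from m import *
px={'scene':dict(cov=(285,259),bowl=(201,183),key=(225,195)),'top':dict(cov=(296,234),bowl=(200,203),key=(230,207))}
R={}
for n in px:
    p,d=grab(n); P=cloud(n,d); h=cv2.cvtColor(p,cv2.COLOR_RGB2HSV).astype(int); H,S,V=h[...,0],h[...,1],h[...,2]
    m=blob((H<15)&(S>170)&(V>120),*px[n]['cov'],32)
    c=max(cv2.findContours(m.astype(np.uint8),cv2.RETR_EXTERNAL,cv2.CHAIN_APPROX_NONE)[0],key=cv2.contourArea)
    e=cv2.fitEllipse(c); print(n,'cover ellipse',e,'depth z',np.median(P[m][:,2]))
    Q=np.array([ray(n,*q,0.015) for q in c[:,0]]); print('  circ',fitcirc(Q[:,0],Q[:,1]))
    R[n,'cov']=rd(n,*e[0])
    k=blob((V<60),*px[n]['cov'],14); kp=P[k]; t=kp[kp[:,2]>kp[:,2].max()-.006]; print('  knob max z',kp[:,2].max(),t.mean(0),len(t))
    b=blob((H>100)&(H<130)&(S>150)&(V>60),*px[n]['key'],14); v,u=np.nonzero(b); bp=P[b]; t=bp[bp[:,2]>np.percentile(bp[:,2],60)-.006]
    print('  key z',np.percentile(bp[:,2],[10,50,90]),'ctr',t.mean(0),(t.max(0)+t.min(0))/2,len(t),u.mean(),v.mean()); R[n,'key']=rd(n,u.mean(),v.mean())
    v,u=np.mgrid[:384,:512]; near=np.hypot(u-px[n]['bowl'][0],v-px[n]['bowl'][1])<32
    r=P[near&(abs(P[...,2]-.09)<.006)]; c0=np.median(r[:,:2],0)
    for _ in range(5):
        c0,rr=fitcirc(r[:,0],r[:,1]); r=r[abs(np.hypot(*(r[:,:2]-c0).T)-rr)<.012]
    print('  rim',c0,rr,len(r),r[:,2].mean())
    s=P[near&(abs(P[...,2]-.0)<.004)]
for k in('cov','key'): print(k,tri(R['scene',k],R['top',k]))
# enlarged crops
p,_=grab('scene'); cv2.imwrite('pics/c1.png',cv2.resize(p[150:240,160:260,::-1],None,fx=6,fy=6))
E
```

```text
scene cover ellipse ((284.3249206542969, 259.1780090332031), (36.208412170410156, 42.74374771118164), 96.07389068603516) depth z 0.013418163759786661
  circ (array([ 0.5022747 , -0.21147257]), np.float64(0.07539230959915331))
  knob max z 0.053131673768527454 [ 0.48798432 -0.21012954  0.05313167] 1
  key z [0.12293454 0.12781525 0.13186834] ctr [0.50986941 0.08654363 0.1283043 ] [0.51269434 0.08774301 0.1283645 ] 56 223.58064516129033 193.7741935483871
  rim [0.52606395 0.22955027] 0.07344125169834628 102 0.08812380079958314
top cover ellipse ((295.230712890625, 233.77896118164062), (29.937786102294922, 32.962257385253906), 101.78942108154297) depth z 0.015248847497446816
  circ (array([ 0.50388284, -0.20733409]), np.float64(0.07308605421574449))
  knob max z 0.05979059095144046 [ 0.49545759 -0.20284545  0.05816711] 2
  key z [0.12393723 0.1299487  0.13420961] ctr [0.50972987 0.09040748 0.13108817] [0.50949088 0.08987738 0.13258379] 29 229.36111111111111 205.30555555555554
  rim [0.52867445 0.23580106] 0.07304904342899209 86 0.08915365549419564
cov (array([ 0.50981702, -0.20707798, -0.00078691]), np.float64(0.001414286705688252))
key (array([0.51448953, 0.09197244, 0.12035265]), np.float64(0.0006149860583700014))
```

View pics/c1.png

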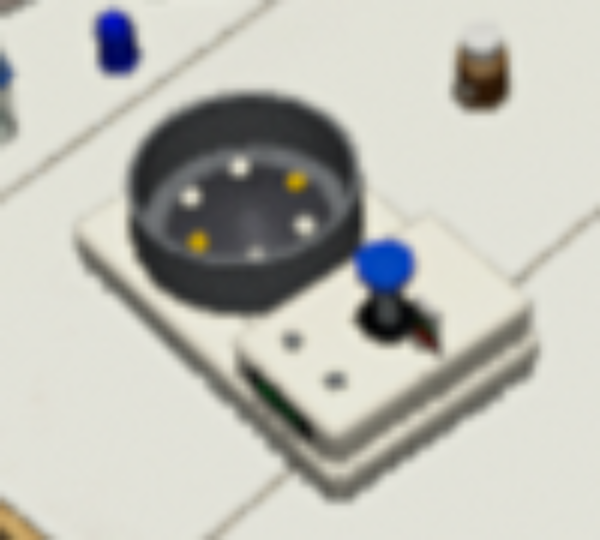

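```bash
cat > d.py <<'E'
import sys; from h import *
from scipy.spatial.transform import Rotation as Ro
s=ctrl.state(); R=Ro.from_euler('xyz',s['eef_rot']).as_matrix(); t=np.array(list(map(float,sys.argv[1:4])))
down=Ro.from_euler('xyz',[np.pi,0,s['eef_rot'][2]]).as_matrix()
print('delta',np.round(R.T@(t-s['tcp_pos']),4),'levelling rotvec',Ro.from_matrix(R.T@down).as_rotvec().round(4))
E
python3 d.py 0.52 0.15 0.231; python3 d.py 0.503 -0.2095 0.15
```

```text
delta [-0.4151 -0.1776  0.    ] levelling rotvec [-0.0007 -0.0001  0.    ]
delta [-0.5448 -0.5133  0.0813] levelling rotvec [-0.0007 -0.0001  0.    ]
```

drive_effector(
  plan=[
    [[-0.052,-0.022,0],[0,0,0]],
    [[-0.104,-0.044,0],[0,0,0]],
    [[-0.156,-0.067,0],[0,0,0]],
    [[-0.208,-0.089,0],[0,0,0]],
    [[-0.26,-0.111,0],[0,0,0]],
    [[-0.312,-0.133,0],[0,0,0]],
    [[-0.363,-0.155,0],[0,0,0]],
    [[-0.415,-0.178,0],[0,0,0]],
  ],
  finger_gap=1.0,
  clamp_n=40,
)

```text
time_s: 1.25
tcp_pos: [0.5208, 0.1483, 0.2313]
eef_rot: [3.141, -0.0, 2.726]
wrist_force: [0.4, 0.3, 1.1]
width: 1.002
gripper_force: 0.0
```

drive_effector(
  plan=[
    [[-0.022,-0.056,0],[0,0,0]],
    [[-0.043,-0.112,0.01],[0,0,0]],
    [[-0.065,-0.168,0.02],[0,0,0]],
    [[-0.086,-0.224,0.04],[0,0,0]],
    [[-0.108,-0.28,0.06],[0,0,0]],
    [[-0.13,-0.336,0.08],[0,0,0]],
    [[-0.13,-0.336,0.08],[0,0,0]],
    [[-0.13,-0.336,0.08],[0,0,0]],
  ],
)

```text
time_s: 2.25
tcp_pos: [0.503, -0.2099, 0.1513]
eef_rot: [3.141, -0.0, 2.725]
wrist_force: [0.2, -0.3, 0.3]
width: 0.996
gripper_force: 0.0
```

```bash
python3 - <<'E'
from h import *
a,_=grab('scene');b,_=grab('top')
f=lambda p,x,y:cv2.resize(p[y-30:y+30,x-40:x+40,::-1],None,fx=5,fy=5,interpolation=cv2.INTER_CUBIC)
cv2.imwrite('pics/c2.png',np.hstack([f(a,285,245),f(b,296,225)]))
E
python3 d.py 0.503 -0.2095 0.021
```

```text
delta [ 0.0004 -0.0007  0.131 ] levelling rotvec [0.0003 0.0011 0.    ]
```

View pics/c2.png

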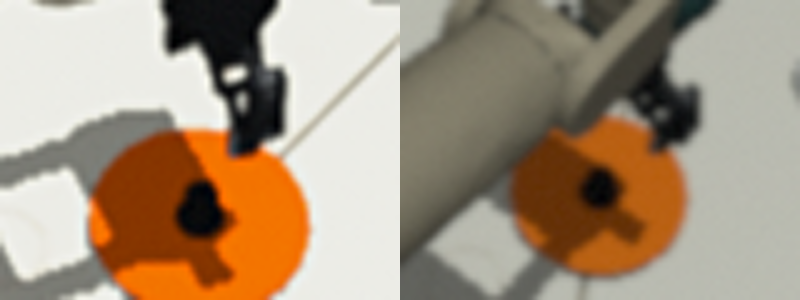

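The crops show the cover under the gripper (left scene: knob ~(200,210), a fingertip at ~(245,150); right top: knob ~(600,188), fingertip ~(660,145)). I'll check this against the projected fingertips.

```bash
python3 - <<'E'
from h import *
from scipy.spatial.transform import Rotation as Ro
s=ctrl.state(); R=Ro.from_euler('xyz',s['eef_rot']).as_matrix()
for n,(cx,cy) in dict(scene=(245,215),top=(256,195)).items():
    K,o,Rc=cal(n)
    for nm,q in(('f+',s['tcp_pos']+R@[0,.05,-.013]),('f-',s['tcp_pos']+R@[0,-.05,-.013]),('knob',np.array([.503,-.2095,.045]))):
        c=K@(Rc.T@(q-o)); u=c[:2]/c[2]; print(n,nm,u.round(1),'crop',((u-[cx,cy])*5).round())
E
```

```text
scene f+ [279.7 222.1] crop [173.  35.]
scene f- [293.5 244.5] crop [243. 148.]
scene knob [284.5 253.5] crop [197. 192.]
top f+ [288.3 211. ] crop [161.  80.]
top f- [308. 224.] crop [260. 145.]
top knob [296.1 230.7] crop [201. 179.]
```

drive_effector(
  plan=[
    [[0,-0.001,0.04],[0,0,0]],
    [[0,-0.001,0.08],[0,0,0]],
    [[0,-0.001,0.11],[0,0,0]],
    [[0,-0.001,0.13],[0,0,0]],
    [[0,-0.001,0.13],[0,0,0]],
    [[0,-0.001,0.13],[0,0,0]],
  ],
  finger_gap=1.0,
)

```text
time_s: 3.1
tcp_pos: [0.5036, -0.2106, 0.0228]
eef_rot: [3.142, 0.002, 2.727]
wrist_force: [-0.2, -0.1, 0.0]
width: 0.996
gripper_force: 0.0
```

drive_effector(
  plan=[
    [[0,0,0],[0,0,0]],
    [[0,0,0],[0,0,0]],
    [[0,0,0],[0,0,0]],
    [[0,0,0],[0,0,0]],
    [[0,0,0],[0,0,0]],
    [[0,0,0],[0,0,0]],
    [[0,0,0],[0,0,0]],
    [[0,0,0],[0,0,0]],
    [[0,0,0],[0,0,0]],
    [[0,0,0],[0,0,0]],
  ],
  finger_gap=0.0,
  clamp_n=50,
)

```text
time_s: 4.35
tcp_pos: [0.503, -0.2111, 0.0219]
eef_rot: [3.141, 0.001, 2.726]
wrist_force: [0.1, 0.7, 5.3]
width: 0.287
gripper_force: 49.3
```

drive_effector(
  plan=[
    [[0,0,-0.02],[0,0,0]],
    [[0,0,-0.06],[0,0,0]],
    [[0,0,-0.11],[0,0,0]],
    [[0,0,-0.16],[0,0,0]],
    [[0,0,-0.21],[0,0,0]],
    [[0,0,-0.21],[0,0,0]],
    [[0,0,-0.21],[0,0,0]],
  ],
)

```text
time_s: 5.22
tcp_pos: [0.5021, -0.2108, 0.2295]
eef_rot: [3.141, -0.003, 2.726]
wrist_force: [-0.0, 0.4, -2.6]
width: 0.289
gripper_force: 49.1
```

```bash
python3 d.py 0.528 0.06 0.231;  python3 d.py 0.528 0.233 0.231
```

```text
delta [ 0.0857  0.2582 -0.0013] levelling rotvec [ 0.0001 -0.0028 -0.    ]
delta [ 0.1556  0.4164 -0.001 ] levelling rotvec [ 0.0001 -0.0028 -0.    ]
```

drive_effector(
  plan=[
    [[0.013,0.035,0],[0,0,0]],
    [[0.03,0.08,0],[0,0,0]],
    [[0.05,0.134,0],[0,0,0]],
    [[0.07,0.187,0],[0,0,0]],
    [[0.09,0.241,0],[0,0,0]],
    [[0.11,0.295,0],[0,0,0]],
    [[0.13,0.348,0],[0,0,0]],
    [[0.145,0.388,0],[0,0,0]],
    [[0.156,0.416,0],[0,0,0]],
    [[0.156,0.416,0],[0,0,0]],
  ],
)

```text
time_s: 6.48
tcp_pos: [0.5268, 0.234, 0.2281]
eef_rot: [-3.138, -0.004, 2.729]
wrist_force: [-0.0, -1.3, -1.3]
width: 0.285
gripper_force: 49.4
```

drive_effector(
  plan=[
    [[0,0,0],[0,0,0]],
    [[0,0,0],[0,0,0]],
  ],
)

```text
time_s: 6.72
tcp_pos: [0.5279, 0.2315, 0.2307]
eef_rot: [-3.141, -0.001, 2.724]
wrist_force: [-0.2, 0.5, -0.5]
width: 0.282
gripper_force: 49.4
```

```bash
cat > c.py <<'E'
from m import *
s=ctrl.state(); print(s['tcp_pos'],s['eef_rot'],s['width'])
from scipy.spatial.transform import Rotation as Ro
import sys; zt=s['tcp_pos'][2]-float(sys.argv[1])   # disc-top height below TCP
out=[]
for n in('scene','top'):
    p,d=grab(n); P=cloud(n,d); h=cv2.cvtColor(p,cv2.COLOR_RGB2HSV).astype(int)
    K,o,Rc=cal(n); c=K@(Rc.T@(s['tcp_pos']-o)); u=c[:2]/c[2]
    m=blob((h[...,0]<18)&(h[...,1]>150)&(h[...,2]>50),*u,34)
    c=max(cv2.findContours(m.astype(np.uint8),cv2.RETR_EXTERNAL,cv2.CHAIN_APPROX_NONE)[0],key=cv2.contourArea)
    hu=cv2.convexHull(c); 
    Q=P[m]; Q=Q[abs(Q[:,2]-zt)<.02]; A=np.c_[Q[:,:2]-s['tcp_pos'][:2],np.ones(len(Q))]; k=np.linalg.lstsq(A,Q[:,2],rcond=None)[0]
    W=np.array([ray(n,*q,zt) for q in c[:,0].astype(float)])
    for _ in range(8):
        c0,r=fitcirc(W[:,0],W[:,1]); e=np.hypot(*(W[:,:2]-c0).T)-r; W=W[abs(e)<max(.004,1.5*np.std(e))]
    print(n,'uv',u,'px',m.sum(),'circle',c0,r,len(W),len(c),'plane z,slope',k[2],k[:2])
    o_=p.copy(); cv2.drawContours(o_,[c],-1,(0,255,0),1); x,y=map(int,u); x=max(x,40);out.append(cv2.resize(o_[y-30:y+30,x-40:x+40,::-1],None,fx=5,fy=5,interpolation=cv2.INTER_CUBIC))
cv2.imwrite('pics/'+sys.argv[2]+'.png',np.hstack(out))
E
python3 c.py 0.006 c3
```

```text
[0.52790976 0.23149537 0.23071136] [-3.14077061e+00 -6.48279718e-04  2.72437765e+00] 0.2819989977756707
scene uv [197.15109095 152.17215652] px 878 circle [0.52326429 0.22217777] 0.0761662634407043 90 129 plane z,slope 0.2215049347392299 [-0.00198079 -0.00521935]
top uv [196.71494723 182.46145207] px 187 circle [0.52457261 0.23290222] 0.07841675059727272 28 54 plane z,slope 0.22385113765936912 [ 0.00457203 -0.01318726]
```

View pics/c3.png

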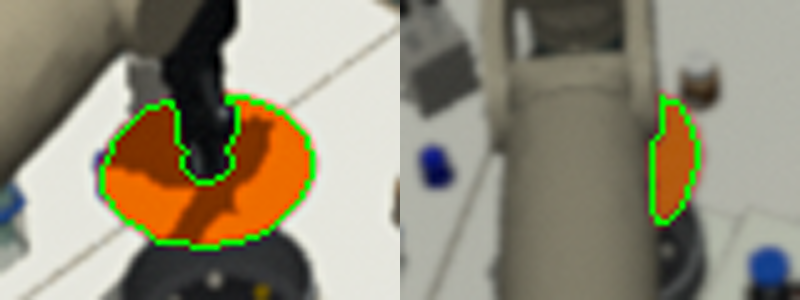

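Crop: the cover is held level above the bowl (scene circle around (205,170) crop; in the top view the arm hides most of it). I'll refine cover and rim centres from their edge arcs with the same method.

```bash
cat > r.py <<'E'
from m import *
import sys
n='scene'; K,o,Rc=cal(n)
def edge(g,c,z,r,angs,lo=-.010,hi=.010):
    # subpixel strongest |gradient| along world radii on plane z
    W=[]
    ts=np.arange(lo,hi,.0005)
    for a in angs:
        X=np.array([[c[0]+(r+t)*np.cos(a),c[1]+(r+t)*np.sin(a),z] for t in ts]); q=(K@(Rc.T@(X-o).T)).T; q=(q[:,:2]/q[:,2:]).astype(np.float32)
        v=cv2.remap(g,q[:,:1],q[:,1:],cv2.INTER_LINEAR)[:,0]; gr=abs(np.gradient(v)); gr=np.convolve(gr,np.ones(7)/7,'same')[3:-3]; i=gr.argmax()+3
        if gr.max()>1.: W.append(X[i])
    return np.array(W)
def fit(W):
    for _ in range(6):
        c,r=fitcirc(W[:,0],W[:,1]); e=np.hypot(*(W[:,:2]-c).T)-r; k=abs(e)<max(.0025,2*e.std()); W=W[k]
    return c.round(4),round(r,4),len(W)
if __name__=='__main__':
    s=ctrl.state(); p0=cv2.imread('pics/scene0.png').astype(np.float32); p1=grab(n)[0][...,::-1].astype(np.float32)
    g0=p0[...,1].copy(); s1=cv2.cvtColor(p1/255,cv2.COLOR_BGR2HSV)[...,1]*255
    rim=np.array([.526,.2296]); view=np.arctan2(*(rim-o[:2])[::-1])
    far=view+np.radians(np.arange(-95,96,3)); near=view+np.pi+np.radians(np.arange(-75,76,3))
    for c in(rim,rim+.003,rim-.003): print('rim outer far arc',fit(edge(g0,c,.09,.076,far)))
    s0=cv2.cvtColor(p0/255,cv2.COLOR_BGR2HSV)[...,1]*255
    c=np.array([.5023,-.2115]); v2=np.arctan2(*(c-o[:2])[::-1])
    dv=v2-view
    print('cover start',fit(np.r_[edge(s0,c,.015,.079,far+dv),edge(s0,c,.010,.079,near+dv)]))
    c=s['tcp_pos'][:2]; print('tcp',s['tcp_pos'])
    for dz in(.006,.008):
        zt=s['tcp_pos'][2]-dz
        f=edge(s1,c,zt,.079,far); nr=edge(s1,c,zt-.005,.079,near)
        print('cover held far+near',fit(np.r_[f,nr]),'far',fit(f))
E
python3 r.py
```

```text
rim outer far arc (array([0.5262, 0.2303]), np.float64(0.0729), 60)
rim outer far arc (array([0.5263, 0.2305]), np.float64(0.0728), 63)
rim outer far arc (array([0.5263, 0.2303]), np.float64(0.0729), 62)
cover start (array([ 0.5036, -0.2108]), np.float64(0.0773), 115)
tcp [0.52802887 0.23169945 0.23122019]
cover held far+near (array([0.5256, 0.2254]), np.float64(0.0767), 102) far (array([0.5258, 0.2256]), np.float64(0.0766), 53)
cover held far+near (array([0.5269, 0.2263]), np.float64(0.0767), 102) far (array([0.5266, 0.2258]), np.float64(0.0771), 54)
```

drive_effector(
  plan=[
    [[0,0,0.02],[0,0,0]],
    [[0,0,0.045],[0,0,0]],
    [[0,0,0.07],[0,0,0]],
    [[0,0,0.09],[0,0,0]],
    [[0,0,0.105],[0,0,0]],
    [[0,0,0.105],[0,0,0]],
    [[0,0,0.105],[0,0,0]],
    [[0,0,0.105],[0,0,0]],
  ],
)

```text
time_s: 7.88
tcp_pos: [0.5284, 0.2328, 0.1275]
eef_rot: [3.14, 0.001, 2.726]
wrist_force: [-0.3, -0.3, -1.8]
width: 0.287
gripper_force: 49.4
```

```bash
python3 r.py; python3 c.py .007 c4
```

```text
rim outer far arc (array([0.5262, 0.2303]), np.float64(0.0729), 60)
rim outer far arc (array([0.5263, 0.2305]), np.float64(0.0728), 63)
rim outer far arc (array([0.5263, 0.2303]), np.float64(0.0729), 62)
cover start (array([ 0.5036, -0.2108]), np.float64(0.0773), 115)
tcp [0.52842263 0.2327628  0.12747087]
cover held far+near (array([0.5252, 0.2254]), np.float64(0.0778), 99) far (array([0.5272, 0.2269]), np.float64(0.0761), 55)
cover held far+near (array([0.5262, 0.2267]), np.float64(0.0779), 98) far (array([0.5279, 0.2277]), np.float64(0.0764), 56)
[0.52832558 0.23277402 0.12728108] [3.14037746e+00 1.16728296e-03 2.72581451e+00] 0.2845430085281785
scene uv [199.32363545 171.58356987] px 845 circle [0.52391368 0.22349574] 0.07654141697187326 91 128 plane z,slope 0.11813737646281074 [ 0.00112524 -0.00260732]
top uv [198.93429241 195.13362431] px 177 circle [0.52356057 0.23145148] 0.07616315500628335 24 51 plane z,slope 0.12228958168463996 [0.01598942 0.0229293 ]
```

View pics/c4.png

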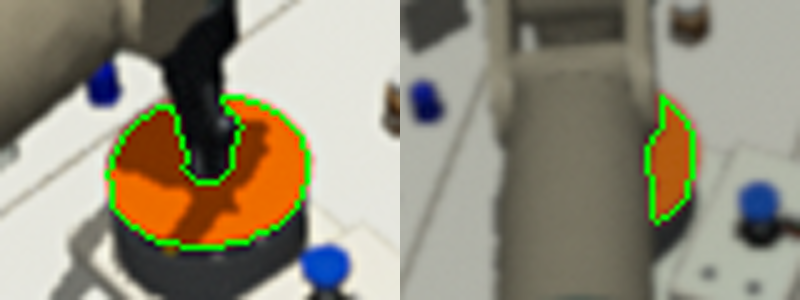

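Crop: the plug is just over the bowl, disc level; the cover seems slightly off towards -y. I'll check that with the top view's visible right arc.

```bash
python3 - <<'E'
import r; from r import *
st=ctrl.state(); tcp=st['tcp_pos']
for n in('top','scene'):
    r.K,r.o,r.Rc=cal(n); K,o,Rc=r.K,r.o,r.Rc
    p0=cv2.imread(f'pics/{n}0.png').astype(np.float32); p1=grab(n)[0][...,::-1].astype(np.float32)
    a0=np.arctan2(*Rc[:2,0][::-1]); 
    sat=lambda p:cv2.cvtColor(p/255,cv2.COLOR_BGR2HSV)[...,1]*255
    for nm,da in(('right',0),('left',np.pi)):
        an=a0+da+np.radians(np.arange(-30,31,3)); u=np.array([np.cos(a0+da),np.sin(a0+da)])
        c=np.array([.527,.2315])
        def off(g,z,R):
            W=edge(g,c,z,R,an)
            if len(W)<4: return None
            e=(np.hypot(*(W[:,:2]-c).T)-R)/np.cos(an[:len(W)]-a0-da) if len(W)==len(an) else np.hypot(*(W[:,:2]-c).T)-R
            return np.median(e).round(4),e.std().round(4),len(W)
        print(n,nm,u.round(2),'rim',off(p0[...,1].copy(),.09,.076),'cover',off(sat(p1),tcp[2]-.0075,.079),'tcp',((tcp[:2]-c)@u).round(4))
E
```

```text
top right [ 0.24 -0.97] rim (np.float64(-0.003), np.float64(0.0048), 21) cover (np.float64(0.0), np.float64(0.0018), 21) tcp -0.0009
top left [-0.24  0.97] rim (np.float64(0.002), np.float64(0.0017), 21) cover (np.float64(0.0078), np.float64(0.0004), 6) tcp 0.0009
scene right [ 0.66 -0.75] rim (np.float64(-0.0015), np.float64(0.005), 21) cover (np.float64(0.001), np.float64(0.0027), 21) tcp -0.0002
scene left [-0.66  0.75] rim (np.float64(-0.0033), np.float64(0.0031), 21) cover (np.float64(-0.006), np.float64(0.0023), 21) tcp 0.0002
```

drive_effector(
  plan=[
    [[0.002,0.003,0],[0,0,0]],
    [[0.002,0.003,0.006],[0,0,0]],
    [[0.002,0.003,0.012],[0,0,0]],
    [[0.002,0.003,0.018],[0,0,0]],
    [[0.002,0.003,0.018],[0,0,0]],
    [[0.002,0.003,0.018],[0,0,0]],
  ],
)

```text
time_s: 8.88
tcp_pos: [0.5274, 0.2361, 0.1084]
eef_rot: [3.141, 0.0, 2.726]
wrist_force: [0.2, 0.2, -0.7]
width: 0.286
gripper_force: 49.4
```

drive_effector(
  plan=[
    [[0,0,0.0015],[0,0,0]],
    [[0,0,0.003],[0,0,0]],
    [[0,0,0.0045],[0,0,0]],
    [[0,0,0.0045],[0,0,0]],
    [[0,0,0.0045],[0,0,0]],
  ],
)

```text
time_s: 9.5
tcp_pos: [0.5273, 0.2362, 0.1038]
eef_rot: [3.141, 0.0, 2.726]
wrist_force: [0.2, -0.7, -0.9]
width: 0.289
gripper_force: 49.4
```

drive_effector(
  plan=[
    [[0,0,0.001],[0,0,0]],
    [[0,0,0.002],[0,0,0]],
    [[0,0,0.002],[0,0,0]],
  ],
)

```text
time_s: 9.88
tcp_pos: [0.5273, 0.2362, 0.1019]
eef_rot: [3.141, 0.0, 2.726]
wrist_force: [-0.4, 0.2, -0.7]
width: 0.286
gripper_force: 49.5
```

drive_effector(
  plan=[
    [[0,0,0.001],[0,0,0]],
    [[0,0,0.002],[0,0,0]],
    [[0,0,0.002],[0,0,0]],
  ],
)

```text
time_s: 10.25
tcp_pos: [0.5274, 0.2362, 0.1018]
eef_rot: [3.141, 0.001, 2.726]
wrist_force: [-7.7, -3.0, 11.1]
width: 0.286
gripper_force: 50.5
```

```bash
python3 r.py | tail -3
```

```text
tcp [0.52737543 0.23618864 0.10182876]
cover held far+near (array([0.5242, 0.2287]), np.float64(0.0776), 102) far (array([0.5259, 0.2301]), np.float64(0.0764), 53)
cover held far+near (array([0.5253, 0.2297]), np.float64(0.0775), 102) far (array([0.5261, 0.2302]), np.float64(0.0769), 54)
```

drive_effector(
  plan=[
    [[0,0,-0.002],[0,0,0]],
    [[0,0,-0.002],[0,0,0]],
  ],
)

```text
time_s: 10.55
tcp_pos: [0.5274, 0.2362, 0.1019]
eef_rot: [3.141, 0.0, 2.726]
wrist_force: [0.1, -0.3, 0.5]
width: 0.284
gripper_force: 49.8
```

drive_effector(
  plan=[
    [[0,0,0],[0,0,0]],
    [[0,0,0],[0,0,0]],
    [[0,0,0],[0,0,0]],
    [[0,0,0],[0,0,0]],
    [[0,0,0],[0,0,0]],
    [[0,0,0],[0,0,0]],
  ],
  finger_gap=0.8,
)

```text
time_s: 11.3
tcp_pos: [0.5273, 0.2362, 0.1018]
eef_rot: [3.141, -0.0, 2.726]
wrist_force: [-0.6, 0.3, 0.7]
width: 0.801
gripper_force: 0.0
```

drive_effector(
  plan=[
    [[0,0,-0.02],[0,0,0]],
    [[0,0,-0.05],[0,0,0]],
    [[0,0,-0.1],[0,0,0]],
    [[0,0,-0.1],[0,0,0]],
    [[0,0,-0.1],[0,0,0]],
  ],
)

```text
time_s: 11.92
tcp_pos: [0.5272, 0.2361, 0.2014]
eef_rot: [-3.141, -0.0, 2.726]
wrist_force: [0.8, 0.3, -0.6]
width: 0.801
gripper_force: 0.0
```

```bash
python3 r.py|tail -2; python3 c.py .107 c5
```

```text
cover held far+near (array([0.5236, 0.2376]), np.float64(0.0762), 40) far (array([0.5241, 0.2625]), np.float64(0.0565), 21)
cover held far+near (array([0.5243, 0.2354]), np.float64(0.0772), 42) far (array([0.5264, 0.2626]), np.float64(0.0584), 19)
[0.52684626 0.23598905 0.20050886] [-3.14028083e+00 -1.46204442e-03  2.72579559e+00] 0.7977255249731654
scene uv [196.7902055  157.66095061] px 826 circle [0.52911753 0.23285108] 0.07200765519599761 68 100 plane z,slope 0.09283938109448236 [-0.00591064 -0.01039725]
top uv [196.36561471 186.30625825] px 225 circle [0.52367205 0.23715552] 0.07914603323618545 27 56 plane z,slope 0.09538866666319375 [0.00335762 0.01021797]
```

View pics/c5.png

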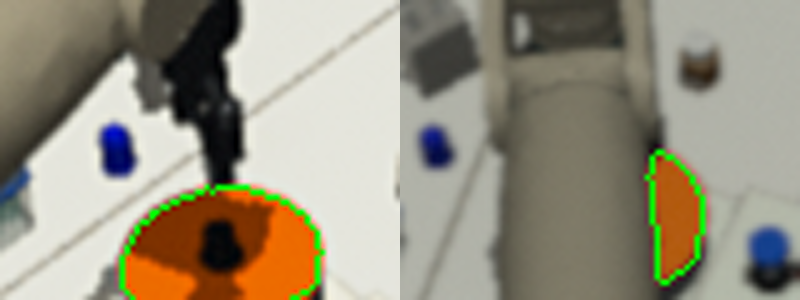

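Crop: the cover sits released and level on the bowl (disc at crop (222,255), gripper clear above). Now the key.

```bash
python3 d.py 0.5095 0.089 0.15
```

```text
delta [-0.0437 -0.1413  0.0504] levelling rotvec [-0.0018 -0.002   0.    ]
```

drive_effector(
  plan=[
    [[-0.013,-0.045,0],[0,0,0]],
    [[-0.028,-0.09,0],[0,0,0]],
    [[-0.044,-0.141,0],[0,0,0]],
    [[-0.044,-0.141,0.02],[0,0,0]],
    [[-0.044,-0.141,0.05],[0,0,0]],
    [[-0.044,-0.141,0.05],[0,0,0]],
    [[-0.044,-0.141,0.05],[0,0,0]],
    [[-0.044,-0.141,0.05],[0,0,0]],
  ],
  finger_gap=0.0,
  clamp_n=60,
)

```text
time_s: 13.08
tcp_pos: [0.5112, 0.0896, 0.1531]
eef_rot: [3.14, 0.002, 2.726]
wrist_force: [0.5, -0.1, 0.1]
width: 0.0
gripper_force: 0.0
```

```bash
python3 - <<'E'
from h import *
a,_=grab('scene');b,_=grab('top')
f=lambda p,x,y:cv2.resize(p[y-30:y+30,x-40:x+40,::-1],None,fx=5,fy=5,interpolation=cv2.INTER_CUBIC)
cv2.imwrite('pics/c6.png',np.hstack([f(a,215,190),f(b,220,205)]))
E
```

```text
(no output)
```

View pics/c6.png

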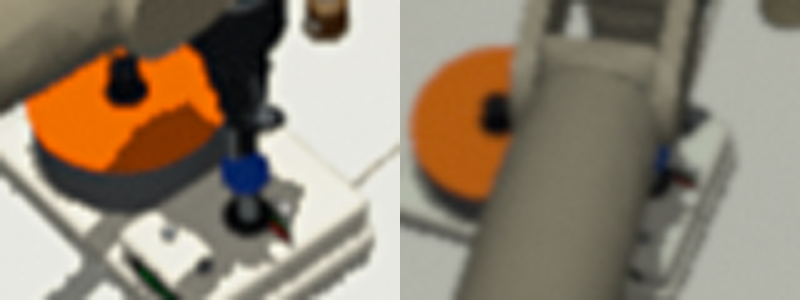

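The closed fingers stand right above the blue cap (scene crop (243,170)), and the cover is level on the bowl. I'll measure the cover once more, then approach the key.

drive_effector(
  plan=[
    [[0,0,0.006],[0,0,0]],
    [[0,0,0.012],[0,0,0]],
    [[0,0,0.016],[0,0,0]],
    [[0,0,0.016],[0,0,0]],
    [[0,0,0.016],[0,0,0]],
  ],
)

```text
time_s: 13.8
tcp_pos: [0.5107, 0.0894, 0.1359]
eef_rot: [3.141, 0.0, 2.726]
wrist_force: [-1.3, -0.7, 0.1]
width: -0.003
gripper_force: 0.0
```

```bash
python3 - <<'E'
import r; from r import *
p=grab('scene')[0][...,::-1].astype(np.float32); s1=cv2.cvtColor(p/255,cv2.COLOR_BGR2HSV)[...,1]*255
c=np.array([.526,.23]); view=np.arctan2(*(c-r.o[:2])[::-1])
print(fit(np.r_[edge(s1,c,.095,.079,view+np.radians(np.arange(-95,96,3))),edge(s1,c,.090,.079,view+np.pi+np.radians(np.arange(-75,76,3)))]))
P=cloud('scene',grab('scene')[1]); m=blob((s1>190),200,178,30); Q=P[m]; Q=Q[abs(Q[:,2]-.095)<.015]
k=np.linalg.lstsq(np.c_[Q[:,:2]-c,np.ones(len(Q))],Q[:,2],rcond=None)[0]; print('plane',k,len(Q))
E
python3 d.py 0.51 0.089 0.118
```

```text
(array([0.521 , 0.2279]), np.float64(0.0744), 59)
plane [-0.00716393 -0.01354937  0.09268499] 533
delta [ 0.0005 -0.0007  0.018 ] levelling rotvec [0.0003 0.0004 0.    ]
```

drive_effector(
  plan=[
    [[0,0,0.003],[0,0,0]],
    [[0,0,0.006],[0,0,0]],
    [[0,0,0.009],[0,0,0]],
    [[0,0,0.009],[0,0,0]],
    [[0,0,0.009],[0,0,0]],
  ],
)

```text
time_s: 14.52
tcp_pos: [0.5107, 0.0894, 0.1271]
eef_rot: [3.141, 0.0, 2.726]
wrist_force: [-1.7, -0.2, 4.3]
width: 0.0
gripper_force: 1.9
```

drive_effector(
  plan=[
    [[0,0,0.003],[0,0,0]],
    [[0,0,0.005],[0,0,0]],
    [[0,0,0.005],[0,0,0]],
    [[0,0,0.005],[0,0,0]],
  ],
)

```text
time_s: 15.02
tcp_pos: [0.5107, 0.0894, 0.1219]
eef_rot: [3.141, 0.0, 2.726]
wrist_force: [-1.7, -0.1, 5.2]
width: 0.0
gripper_force: 2.7
```

drive_effector(
  plan=[
    [[0,0,0.002],[0,0,0]],
    [[0,0,0.004],[0,0,0]],
    [[0,0,0.004],[0,0,0]],
    [[0,0,0.004],[0,0,0]],
    [[0,0,0.004],[0,0,0]],
    [[0,0,0.004],[0,0,0]],
  ],
)

```text
time_s: 15.78
tcp_pos: [0.5107, 0.0894, 0.1182]
eef_rot: [3.141, 0.0, 2.726]
wrist_force: [-3.2, -0.0, 6.5]
width: -0.002
gripper_force: 3.3
```

```bash
python3 - <<'E'
from h import *
p,d=grab('scene'); cv2.imwrite('pics/c7.png',cv2.resize(p[165:235,175:265,::-1],None,fx=8,fy=8,interpolation=cv2.INTER_CUBIC))
f=[]
for i in range(10): f.append(ctrl.state()['wrist_force']); grab('top')
print(np.mean(f,0),ctrl.state()['tcp_pos'])
E
```

```text
[-3.04264597 -0.21311237  6.42691406] [0.51069969 0.08942512 0.11817898]
```

View pics/c7.png

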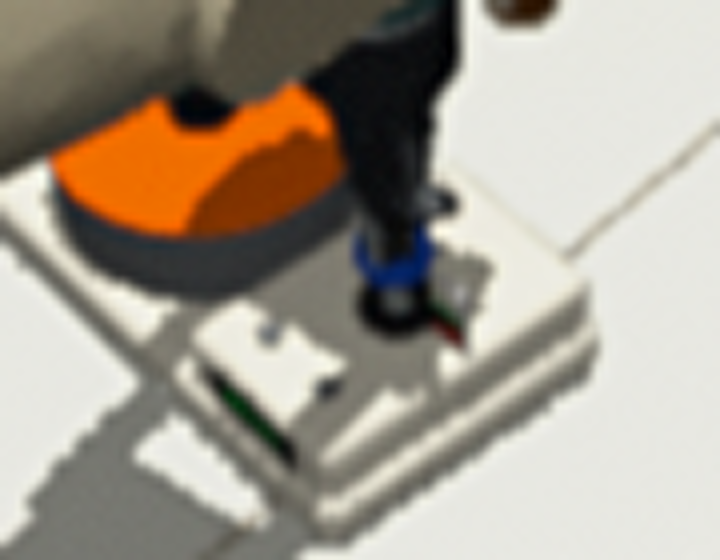

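The fingers stand centred on the depressed blue cap (crop (395,250)). The pointer is in the green, and the cover lies evenly on the bowl. I'll hold here, then hand in.

drive_effector(
  plan=[
    [[0,0,0],[0,0,0]],
    [[0,0,0],[0,0,0]],
    [[0,0,0],[0,0,0]],
    [[0,0,0],[0,0,0]],
    [[0,0,0],[0,0,0]],
    [[0,0,0],[0,0,0]],
    [[0,0,0],[0,0,0]],
    [[0,0,0],[0,0,0]],
    [[0,0,0],[0,0,0]],
    [[0,0,0],[0,0,0]],
  ],
)

```text
time_s: 17.58
tcp_pos: [0.5107, 0.0894, 0.1182]
eef_rot: [3.141, 0.0, 2.726]
wrist_force: [-2.5, -0.7, 7.6]
width: -0.001
gripper_force: 3.3
```

```bash
python3 -c "
from plant import ctrl, eyes, finish_job
print(finish_job())"
```

```text
the job is handed in; nothing more can be done
None
```

I set the cover on the bowl and released it, then handed the job in at about 17.6 s with the run key held about 12 mm down at roughly 7 N; the hand-in returned no verdict, and my last cover check, partly blocked by the arm, was noisy but showed it level at seat height.

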